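# Hang the spare wheel on the J-hook

## Robot

A 6-joint arm with a two-finger parallel gripper is mounted at the origin on the work surface. World frame = base frame: x ahead of the robot, y to its left, z up, the work surface at z = 0. Lengths are in m, angles in degrees, forces in N, time in s.
With the tool pointing down it reaches from about 0.375 to 0.9 m from the base axis. Payload 3.1 kg.
Tool frame: the origin (TCP) lies on the centre line of the jaws, within the pads' length; the fingertips stand 17 mm ahead of it and the grasp point (between the pads) lies 2 mm behind it; z points along the fingers, y is the line along which they close (so a half turn about z gives the same grasp; the last joint's range is limited). The gripper opens to 87 mm and grips with 3 to 60 N. Pads are 19 mm wide; open, the fingers measure 117 mm over their backs; the gripper's body (75 mm by 190 mm) begins 51 mm behind the grasp point.
Start: joints at [-76.175, 30.224, 82.088, -0, 67.689, -10.227], TCP at [0.255, -0.571, 0.24] pointing down, gripper open.
Joint ranges: [-176.69, 176.69], [-43.24, 126.21], [12.49, 139.97], [-82, 262], [0, 151.66], [-163.58, 163.58]. Speed limits (degrees/s): [159.86, 159.86, 180, 180, 180, 180].

## Interface

Orientations are given as a 3x3 rotation matrix whose columns are the frame's x, y, z axes.
In Python, from rig import bot, imaging, finder gives the robot as it stands. The module is installed in compiled form; this text tells all that it offers.
- The arm moves only by the tool play_rows, never from a script. Its argument "motion" is a list that holds one entry, the list of rows, each a list of 6 numbers: the shift along the tool's x, y, z in normalised numbers (1 is 0.75 m), then the turn, a rotation vector about the tool's x, y, z in parts of the range, where 1.0 means 180 degrees. In form: [[[dx, dy, dz, wx, wy, wz], ...]]. A call has 1 to 8 rows; each row is the pose to reach, as a shift and turn from the pose commanded when the call began, along the tool's axes at that moment; what a row does not reach only later rows make up. A row lasts 1/12 s, in which the tool goes at most 41.7 mm and 7.16 degrees, less where a joint would pass 70% of its speed; a pose out of reach is approached as far as the arm can. A shift or turn number past 1, either way, is cut back to 1. A call with a gripper value outside its range is refused whole. "fingers" is the finger opening in m, from 0 to 0.087, set as the call begins (left out, the last holds). The fingers move at their own pace and stop on an object; the grip force is fixed at half the most. Time passes only in rows, so rows that repeat a pose let the fingers close. It gives the time, the measured TCP pose, the force, the opening and the grip force at its end, in the units of the state.
- bot.read_state(): the state, without advancing time (a new reading comes with each control period).
- imaging.capture(name): name is "scene" or "top"; returns a dict with "frame" (400x640x3 uint8, red, green, blue), "camera_matrix" (3x3 intrinsics, pixels), "R" (3x3) and "t" (3): a world point X has camera coordinates R X + t. Camera axes: x right, y down, z forward; pixel columns grow to the right and rows downward; lengths in m; the calibration is good to about 2 mm. A picture is of the moment at which its call begins. There is no depth.
- bot.hand_in(): hands the job in; it is judged then, once.
Trained networks look in the newest picture that a camera, given by its name, has taken for a name from the list of things; names that differ only in an ending like _2 or _b are one class to them, and where a whole thing is asked for, a point or a joint stands for the part that bears it (a point fixed in the world has none). Each returns a list of dicts, best first, with "confidence" (0 to 1); they miss things now and then, are a little off and sometimes report something else, mostly with a low value. They report only what shows in the picture. A call takes as long as a camera call. They do not tell look-alikes from the thing itself.
- finder.recognise(camera, name): "at" ([x, y, z] in m, in world coordinates, good to about 4 mm: the middle of the surface that is visible of it).
- finder.outline_of(camera, name): "pixels" (400x640 bool, what is visible of it).
The state is a dict: "time_s": time; "joint_positions": joint angles; "qvel": joint speeds; "tau": joint torques, N m; "position": TCP position; "tcp_rot": TCP orientation; "force": force on the tool from outside, world axes, zero at the start; "moment": the same for the moment, N m; "opening": opening from 0.0 (shut) to 1.0 (fully open); "grasp_force": force on a finger pad.
Only numpy, scipy, OpenCV 4.12 (cv2) and the standard library are available. Lean on these libraries where they do the work, as an engineer would, in place of code of your own. Each camera call takes 0.05 s, during which the arm holds its last target. There are 200 camera calls.

## Task

Lift the bare alloy wheel out of its wooden rest by its rim and hang it on the J-hook of the steel post: bring the rim over the hook's upturned nose, set its weight down gently on the open part of the hook, then, still holding it, slide it back along the hook under the keeper tongue until it is fully home against the plate, and let go so that it hangs at rest. The hook's clamp can sit a little higher or lower on the post than usual, so feel for it; never press or knock the wheel hard against the hook (stay well under 16 N), do not drop it on, and leave the other things on the bench where they are.

Things in the scene. Friction and masses are not known exactly. Their poses are not given: they have to be found in the camera images.
- wheel: Bare five-spoke aluminium wheel, 0.3 to 0.5 kg, outer diameter 210 mm, inside diameter of rim 182 mm, rim 14 mm deep radially and 22 mm wide along the axle with flat sides to pinch. Origin at the hub centre, x axis along the axle, z up as it stands in the rest (hub 117 mm above the bench). Hub 32 mm across, 28 mm long; spokes 11 mm wide, at 36, 108, 180, 252, 324 degrees from the top.
- rim_top (a point): Top of the rim's outer face as it stands in the rest, 105 mm above the hub. The hook must enter under the rim here, between two spokes: pinch the rim's sides 45 to 55 mm to one side of this point (along the wheel's y), from above, to leave room for hook, keeper and post. Gripped firmly (100 N) it stays level within a few degrees, but may turn a little in the grip.
- rest: Plywood wheel rest, fixed. Foot 110 mm (x) by 170 mm (y) by 12 mm, origin under its centre. Two pairs of cheeks at y = -60 and +60 mm, 25 mm apart in x, reach 72 mm above the bench; low chocks between. The wheel stands at its middle in its y-z plane, lowest point 12 mm above the bench; lift it straight up 75 mm or more to clear the cheeks.
- stand: Hook stand, fixed: foot 150 by 130 by 12 mm, origin under the centre of its 24 mm square post. A clamp on the post carries a J-hook that points along the stand's -x axis. Front face of the clamp's plate at x = -30 mm (36 mm wide, from 22 mm below to 34 mm above the shank's top). Shank: level 10 mm round bar from there to x = -115 mm. Clamp tight, hook rigid.
- hook_open (a point): Middle of the open part of the hook (stand x = -84 mm), at the nominal height of the shank's top, 260 mm above the bench. The clamp may sit up to 15 mm higher or lower than this; this point does not follow it. Open from x = -57 mm (keeper's edge) to -110 mm (nose). The nose (x = -120 to -110 mm) turns up to 16 mm above the shank's top.
- hook_home (a point): Where the middle of the rim's width lies when fully home (stand x = -41 mm), at the shank's nominal top height; it does not follow the clamp. Home, the hub is 91 mm below the shank's true top, y = 0. Above it the keeper tongue, 18 mm wide, runs from the plate to x = -57 mm, 24 to 30 mm above the shank's top: the rim passes beneath it only when down on the shank.
- post_top (a point): Top of the post, 278 mm above the bench, on its axis.
- screwdriver: Bystander, leave it: screwdriver lying on the bench.
- tape: Bystander, leave it: roll of tape lying flat, 90 mm across, 24 mm high.
- wrench: Bystander, leave it: wrench lying on the bench.
- tin: Bystander, leave it: small paint tin, 84 mm across, 75 mm high.
- jar: Bystander, leave it: glass jar, 60 mm across, 80 mm high.
- hammer: Bystander, leave it: hammer lying on the bench.
Not all that is in view belongs to the job. Of the things that look like the wheel, the larger one is meant. Leave any pink look-alike of the rest alone.

How it is judged:
By the outcome, as a careful person would: the job done as asked, in the order asked, and still so for the second after the job is handed in, with the robot touching nothing.
It also fails if it takes over 67 s, if anything falls off the work surface, if the arm or the gripper's body presses on something with over 40 N, if the wrist force passes 120 N, or if a joint passes its speed limit or range.

## Working session

There is one attempt and no reset: what is moved stays moved. The work goes in short steps, Python scripts to look and compute and a tool call to move; the robot and the scene stay as the last step left them, time stands still between calls to the robot, and variables do not carry over. Pictures are saved under pics/ and viewed, at most 12 in all, crops included, and the job is handed in when it is done.

Besides the shell and the picture viewer there is one more tool, called by a JSON object that holds its "name" and its "arguments", one argument or row to a line. play_rows: Moves the arm, as the interface text tells. Its arguments: {"type":"object","properties":{"motion":{"type":"array"},"fingers":{"type":"number"}},"required":["motion"]}

```bash
mkdir -p pics; cat > h.py <<'E'
import numpy as np, cv2
from rig import bot, imaging, finder
np.set_printoptions(precision=4,suppress=True)
def ray(c,u,v):
    d=c['R'].T@np.linalg.inv(c['camera_matrix'])@[u,v,1]; return -c['R'].T@c['t'],d
def at_z(c,u,v,z):
    o,d=ray(c,u,v); return o+d*(z-o[2])/d[2]
def proj(c,X):
    p=c['camera_matrix']@(c['R']@np.array(X)+c['t']); return p[:2]/p[2]
E
python3 - <<'E'
from h import *
for n in ["scene","top"]:
    c=imaging.capture(n); cv2.imwrite(f'pics/{n}0.png',c['frame'][:,:,::-1])
    print(n,-c['R'].T@c['t'],c['R'][2])
    for k in ["wheel","rim_top","rest","stand","hook_open","hook_home","post_top"]:
        print(k,[(round(d['confidence'],2),np.array(d['at']),proj(c,d['at']).round()) for d in finder.recognise(n,k)])
s=bot.read_state(); print(s['time_s'],s['position'],s['tcp_rot'],s['force'],s['opening'])
E
```

```text
scene [ 1.0923 -0.1797  1.0139] [-0.5314  0.1927 -0.8249]
wheel [(0.78, array([0.6286, 0.3693, 0.0751]), array([450., 200.])), (0.77, array([0.5706, 0.1647, 0.1368]), array([375., 194.]))]
rim_top [(0.65, array([0.5708, 0.1667, 0.1354]), array([376., 194.]))]
rest [(0.9, array([ 0.6256, -0.3776,  0.014 ]), array([185., 302.])), (0.78, array([0.5862, 0.1628, 0.0103]), array([373., 223.]))]
stand [(0.62, array([ 0.5973, -0.1808,  0.0135]), array([257., 267.]))]
hook_open [(0.61, array([ 0.5917, -0.1858,  0.0142]), array([254., 265.]))]
hook_home [(0.84, array([ 0.5904, -0.1833,  0.0106]), array([255., 265.]))]
post_top [(0.67, array([ 0.5906, -0.1795,  0.0127]), array([257., 264.]))]
top [ 0.4884 -0.0091  1.2976] [ 0.0653  0.0106 -0.9978]
wheel [(0.84, array([0.5604, 0.1589, 0.1997]), array([261., 195.])), (0.74, array([0.6228, 0.3756, 0.0899]), array([184., 173.]))]
rim_top [(0.96, array([0.6206, 0.3719, 0.0892]), array([185., 174.])), (0.87, array([0.5587, 0.1594, 0.2009]), array([261., 196.])), (0.66, array([0.3765, 0.0569, 0.0227]), array([309., 268.])), (0.48, array([0.7326, 0.005
[... 172 characters left out ...]
array([ 0.6112, -0.3775,  0.0124]), array([470., 181.])), (0.47, array([0.3782, 0.0543, 0.0217]), array([310., 268.]))]
stand [(0.6, array([ 0.5676, -0.1725,  0.0106]), array([394., 197.]))]
hook_open [(0.98, array([ 0.5726, -0.1721,  0.0088]), array([394., 195.]))]
hook_home [(0.86, array([ 0.572 , -0.1717,  0.0076]), array([394., 195.])), (0.72, array([0.3764, 0.0551, 0.0212]), array([310., 268.])), (0.61, array([ 0.5345, -0.0031,  0.0255]), array([332., 209.]))]
post_top [(0.61, array([ 0.5683, -0.1693,  0.0183]), array([394., 197.]))]
0.8 [ 0.2548 -0.5707  0.2396] [[ 0.9132  0.4076 -0.    ]
 [ 0.4076 -0.9132 -0.    ]
 [-0.      0.     -1.    ]] [ 0.1768  0.19   -0.0681] 1.000921229419956
```

View pics/scene0.png

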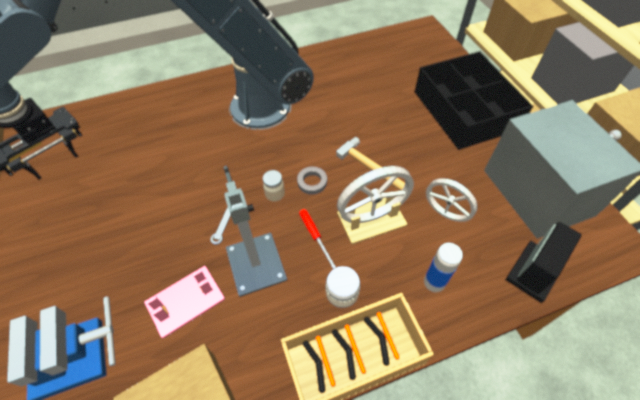

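View pics/top0.png

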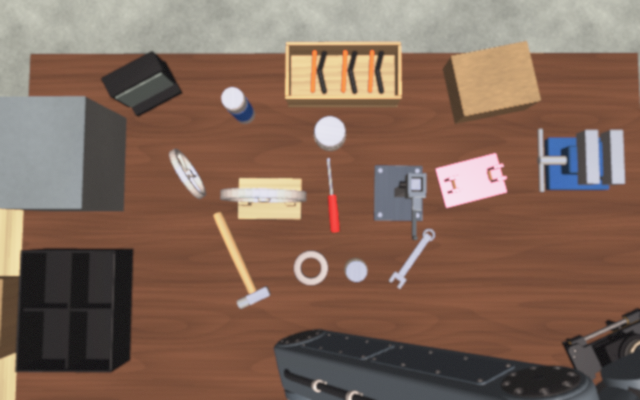

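Two wheels: scene (375,194) / top (262,195), standing in the wooden rest, and scene (451,200) / top (186,173), lying nearby and smaller. The first is the larger, is in the plywood rest, and so is the one meant. The pink plate at top (472,180) is the look-alike rest. The stand is at scene (257,265) / top (394,195), with its hook pointing roughly world -x. I'll confirm in enlarged crops.

```bash
python3 - <<'E'
from h import *
a=cv2.imread('pics/scene0.png');b=cv2.imread('pics/top0.png')
cv2.imwrite('pics/c1.png',cv2.resize(a[155:305,205:485],None,fx=2.8,fy=2.8,interpolation=cv2.INTER_CUBIC))
t=np.hstack([b[165:245,210:310],b[155:235,365:445+20]])
cv2.imwrite('pics/c2.png',cv2.resize(t,None,fx=4,fy=4,interpolation=cv2.INTER_CUBIC))
for n in ["scene","top"]:
    c=imaging.capture(n)
    for k in ["stand","rest","wheel"]:
        for d in finder.outline_of(n,k):
            m=d['pixels'].astype(np.uint8);y,x=np.nonzero(m)
            print(n,k,round(d['confidence'],2),m.sum(),x.min(),x.max(),y.min(),y.max(),cv2.minAreaRect(np.c_[x,y].astype(np.int32)))
E
```

```text
scene stand 0.84 3693 224 286 167 295 ((243.1999969482422, 228.0999755859375), (127.43977355957031, 51.54512023925781), 71.56504821777344)
scene stand 0.42 512 298 327 167 192 ((312.5, 179.5), (25.0, 29.0), 90.0)
scene rest 0.81 1444 338 406 197 243 ((372.18609619140625, 218.983154296875), (34.093040466308594, 62.713356018066406), 72.29956817626953)
scene rest 0.59 2804 146 222 268 336 ((182.73529052734375, 301.558837890625), (41.15966033935547, 73.05839538574219), 59.03623962402344)
scene wheel 0.92 1059 426 476 178 220 ((451.5293884277344, 199.1176300048828), (53.5075569152832, 35.32870864868164), 30.963754653930664)
scene wheel 0.57 2334 337 413 166 222 ((375.3679504394531, 194.46224975585938), (46.42745590209961, 81.00524139404297), 60.945396423339844)
top stand 0.92 2753 374 425 165 239 ((398.863525390625, 202.09423828125), (51.42372131347656, 73.14897155761719), 1.3971812725067139)
top rest 0.9 1745 237 300 178 220 ((268.5, 199.0), (42.0, 63.0), 90.0)
top rest 0.72 2544 435 505 155 206 ((470.8471984863281, 180.23928833007812), (41.008758544921875, 65.82984924316406), 75.57923126220703)
top wheel 0.93 1052 220 304 189 202 ((262.0, 195.49998474121094), (83.99998474121094, 12.999998092651367), 0.0)
top wheel 0.91 819 170 205 150 199 ((187.1923065185547, 174.03846740722656), (55.74736785888672, 16.91835594177246), 56.30992889404297)
```

View pics/c1.png

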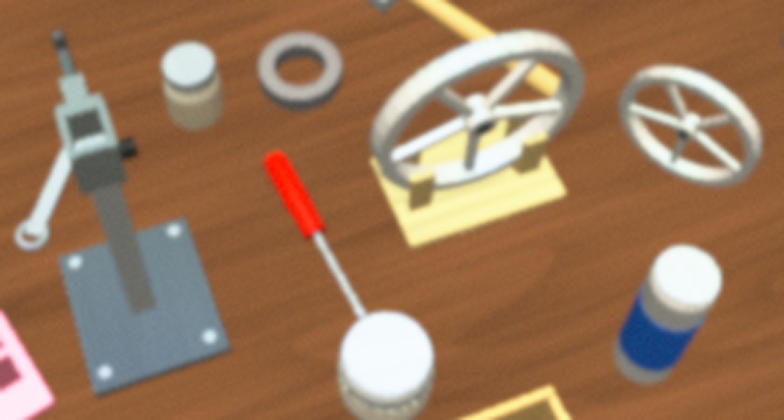

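View pics/c2.png

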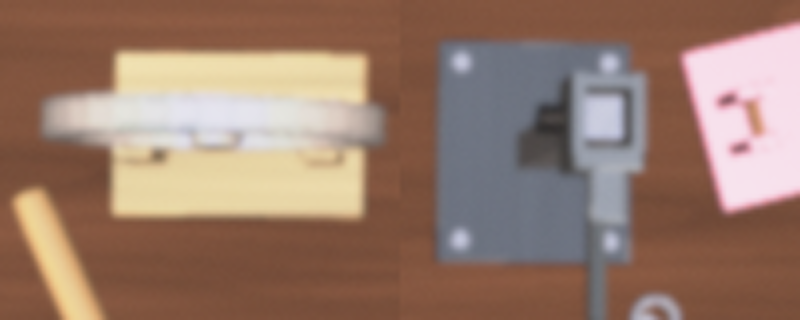

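The crops confirm it: the five-spoke wheel is in the plywood rest, and the other wheel is small and leans elsewhere. The clamp knob is on the stand's +y side (c2 (548,118)), so I'll grip on the -y side. Next I'll fit the poses.

```bash
cat > fit.py <<'E'
from h import *
from scipy.optimize import least_squares
T=imaging.capture('top');S=imaging.capture('scene')
t1=lambda p:(210+p[0]/4,165+p[1]/4); t2=lambda p:(365+(p[0]-400)/4,155+p[1]/4); s=lambda p:(205+p[0]/2.8,155+p[1]/2.8)
def tf(q,P): c,n=np.cos(q[2]),np.sin(q[2]); return [q[0]+c*P[0]-n*P[1],q[1]+n*P[0]+c*P[1],P[2]]
def fit(obs,q0):
    f=lambda q:np.concatenate([proj(c,tf(q,P(q) if callable(P) else P))-p for c,P,p in obs])
    r=least_squares(f,q0,loss='soft_l1'); return r.x,r.fun.reshape(-1,2)
E
python3 - <<'E'
from fit import *
h=.012
st=[(T,(.075,.065,h),t2((438,42))),(T,(-.075,.065,h),t2((438,263))),(T,(-.075,-.065,h),t2((631,263))),
 (S,(-.075,-.065,h),s((60,258))),(S,(-.075,.065,h),s((185,222))),(S,(.075,.065,h),s((228,348))),(S,(.075,-.065,h),s((97,392))),
 (T,(0,0,.278),t2((605,118))),
 (S,lambda q:(-.115,0,.26+.016+q[3]),s((58,36))),(T,lambda q:(-.12,0,.26+.010+q[3]),(414.2,239.3))]
q,r=fit(st,[.56,-.17,0,0]);print('stand',q,np.degrees(q[2]));print(r)
R=[(T,(.055,.085,h),t1((116,52))),(T,(.055,-.085,h),t1((367,55))),(T,(-.055,-.085,h),t1((364,217))),(T,(-.055,.085,h),t1((112,215))),
 (S,(.055,-.085,h),s((412,246))),(S,(.055,.085,h),s((565,192)))]
w,r=fit(R,[.55,.16,0]);print('rest',w,np.degrees(w[2]));print(r)
for n,c in (('top',T),('scene',S)):
  a=np.radians(np.arange(0,360,2)); P=np.array([proj(c,tf(w,(x,rr*np.sin(b),.117+rr*np.cos(b)))) for b in a for x in(-.011,.011) for rr in(.105,)])
  print(n,P.min(0),P.max(0))
im=T['frame'].copy()[:,:,::-1].copy(); im2=S['frame'][:,:,::-1].copy()
big=[]
for c,im,(u,v) in((T,im,(205,150)),(S,im2,(325,150))):
  I=cv2.resize(im[v:v+100,u:u+110],None,fx=3.6,fy=3.6,interpolation=cv2.INTER_CUBIC)
  for x in(-.011,.011):
    for rr in(.105,.091):
      pts=np.array([(proj(c,tf(w,(x,rr*np.sin(b),.117+rr*np.cos(b))))-(u,v))*3.6+1.3 for b in a]).astype(int); cv2.polylines(I,[pts],True,(0,0,255),1)
  big.append(I)
for c,im,(u,v) in((T,T['frame'][:,:,::-1],(360,155)),(S,im2,(205,155))):
  I=cv2.resize(im[v:v+100,u:u+110],None,fx=3.6,fy=3.6,interpolation=cv2.INTER_CUBIC)
  z=.26+q[3]
  for A in([(-.03,.0,z),(-.115,0,z),(-.115,0,z+.016)],[(-.03,-.018,z+.034),(-.03,.018,z+.034),(-.03,.018,z-.022),(-.03,-.018,z-.022)],[(-.012,-.012,.278),(.012,-.012,.278),(.012,.012,.278),(-.012,.012,.278),(-.012,-.012,.278)],[(-.03,-.009,z+.03),(-.057,-.009,z+.03),(-.057,.009,z+.03),(-.03,.009,z+.03)]):
    pts=np.array([(proj(c,tf(q,p))-(u,v))*3.6+1.3 for p in A]).astype(int); cv2.polylines(I,[pts],False,(0,0,255),1)
  big.append(I)
big=[cv2.resize(b,(396,300)) if False else b[:300] for b in big]
cv2.imwrite('pics/fit.png',np.vstack([np.hstack(big[:2]),np.hstack(big[2:])]))
E
```

```text
stand [ 0.5804 -0.1822 -0.0105  0.0023] -0.6010674035840256
[[-0.4018 -1.0833]
 [-0.7289 -1.088 ]
 [-0.6909 -0.5119]
 [-1.9879 -1.3149]
 [-1.1035 -3.0067]
 [-0.2492 -1.0278]
 [-2.0965  0.0122]
 [-1.6507 -1.1195]
 [-0.775   0.1852]
 [-0.0664  0.0805]]
rest [ 0.5639  0.1654 -0.0042] -0.24230975746070427
[[-0.2685 -0.1662]
 [-0.5977 -0.6213]
 [-0.2394 -0.6007]
 [-0.0076 -0.4555]
 [-1.7325 -0.88  ]
 [-0.9763 -0.6545]]
top [220.6482 187.9029] [306.171  202.2321]
scene [335.518  165.4791] [411.9076 222.8453]
```

View pics/fit.png

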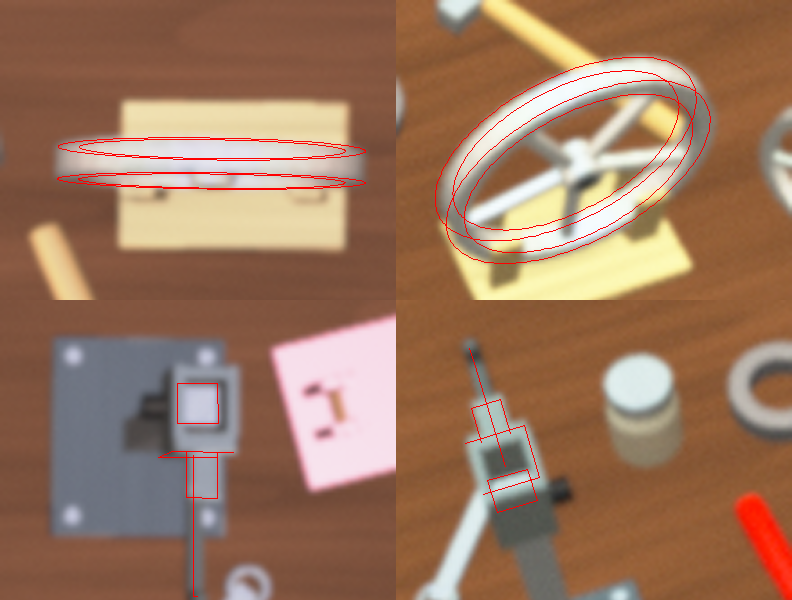

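The fits match the pictures: wheel at (0.564, 0.165), stand at (0.580, -0.183), both yawed about 0. The clamp height is near nominal and will be felt for. Rising first, then crossing over.

Careful with the scale: shifts go in shares of 0.75 m and turns go in shares of 180 degrees. That gives: 0.561 m / 0.75 = 0.748, -0.499 m / 0.75 = -0.6653, -65.7 degrees / 180 = -0.365.

{"name": "play_rows", "arguments": {
  "motion": [
    [[0, 0, -0.2133, 0, 0, 0], [0, 0, -0.2133, 0, 0, 0], [0, 0, -0.2133, 0, 0, 0], [0, 0, -0.2133, 0, 0, 0], [0.748, -0.6653, -0.2133, 0, 0, -0.365], [0.748, -0.6653, -0.2133, 0, 0, -0.365], [0.748, -0.6653, -0.2133, 0, 0, -0.365], [0.748, -0.6653, -0.2133, 0, 0, -0.365]]
  ],
  "fingers": 0.087
}}

```text
time_s: 1.97
position: [0.3236, -0.4172, 0.3998]
tcp_rot: [[0.602, 0.799, 0.0], [0.799, -0.602, -0.0], [0.0, 0.001, -1.0]]
force: [0.0, 0.1, -0.8]
opening: 0.995
grasp_force: 0.0
```

In the tool's units: 0.56 m / 0.75 = 0.7467, -0.125 m / 0.75 = -0.1667, -36 degrees / 180 = -0.2.

{"name": "play_rows", "arguments": {
  "motion": [
    [[0.7467, -0.1667, 0, 0, 0, -0.2], [0.7467, -0.1667, 0, 0, 0, -0.2], [0.7467, -0.1667, 0, 0, 0, -0.2], [0.7467, -0.1667, 0, 0, 0, -0.2], [0.7467, -0.1667, 0, 0, 0, -0.2], [0.7467, -0.1667, 0, 0, 0, -0.2], [0.7467, -0.1667, 0, 0, 0, -0.2], [0.7467, -0.1667, 0, 0, 0, -0.2]]
  ]
}}

```text
time_s: 2.63
position: [0.463, -0.114, 0.3999]
tcp_rot: [[0.023, 1.0, 0.001], [1.0, -0.023, -0.0], [-0.0, 0.001, -1.0]]
force: [0.6, -1.8, 0.5]
opening: 0.998
grasp_force: 0.0
```

In the tool's units: 0.222 m / 0.75 = 0.296, 0.095 m / 0.75 = 0.1267, -0.8 degrees / 180 = -0.0044.

{"name": "play_rows", "arguments": {
  "motion": [
    [[0.296, 0.1267, 0, 0, 0, -0.0044], [0.296, 0.1267, 0, 0, 0, -0.0044], [0.296, 0.1267, 0, 0, 0, -0.0044], [0.296, 0.1267, 0, 0, 0, -0.0044], [0.296, 0.1267, 0, 0, 0, -0.0044], [0.296, 0.1267, 0, 0, 0, -0.0044], [0.296, 0.1267, 0, 0, 0, -0.0044], [0.296, 0.1267, 0, 0, 0, -0.0044]]
  ]
}}

```text
time_s: 3.3
position: [0.5628, 0.1053, 0.3991]
tcp_rot: [[0.005, 1.0, -0.001], [1.0, -0.005, -0.0], [-0.0, -0.001, -1.0]]
force: [0.8, -0.5, -0.3]
opening: 1.001
grasp_force: 0.0
```

```bash
python3 - <<'E'
from fit import *
s=bot.read_state();print(s['position'],s['tcp_rot'],s['joint_positions'],s['force'])
print(proj(T,s['position']))
E
```

```text
[0.5623 0.1033 0.3993] [[ 0.0087  1.     -0.0009]
 [ 1.     -0.0087 -0.0007]
 [-0.0007 -0.0009 -1.    ]] [-0.7672 17.8418 76.9048 -0.0412 85.3024 -0.2644] [-0.5129 -1.0514 -0.6712]
[274.7742 187.051 ]
```

In the tool's units: 0.2 m / 0.75 = 0.2667, 0.19 m / 0.75 = 0.2533.

{"name": "play_rows", "arguments": {
  "motion": [
    [[0.0133, 0.002, 0, 0, 0, 0], [0.0133, 0.002, 0.08, 0, 0, 0], [0.0133, 0.002, 0.1333, 0, 0, 0], [0.0133, 0.002, 0.1867, 0, 0, 0], [0.0133, 0.002, 0.2267, 0, 0, 0], [0.0133, 0.002, 0.2533, 0, 0, 0], [0.0133, 0.002, 0.2667, 0, 0, 0], [0.0133, 0.002, 0.2667, 0, 0, 0]]
  ]
}}

```text
time_s: 4.07
position: [0.5628, 0.113, 0.1974]
tcp_rot: [[0.01, 1.0, -0.005], [1.0, -0.01, 0.0], [-0.0, -0.005, -1.0]]
force: [0.3, 0.4, 0.0]
opening: 1.003
grasp_force: 0.0
```

```bash
python3 - <<'E'
from fit import *
s=bot.read_state();print(s['position'],s['force'])
big=[]
for c,(u,v) in((T,(215,140)),(S,(325,120))):
  I=cv2.resize(c['frame'][v:v+110,u:u+110,::-1],None,fx=3.6,fy=3.6,interpolation=cv2.INTER_CUBIC); big.append(I)
cv2.imwrite('pics/grip.png',np.hstack(big))
E
```

```text
[0.5655 0.1133 0.2009] [-0.3119  0.2001 -0.4543]
```

View pics/grip.png

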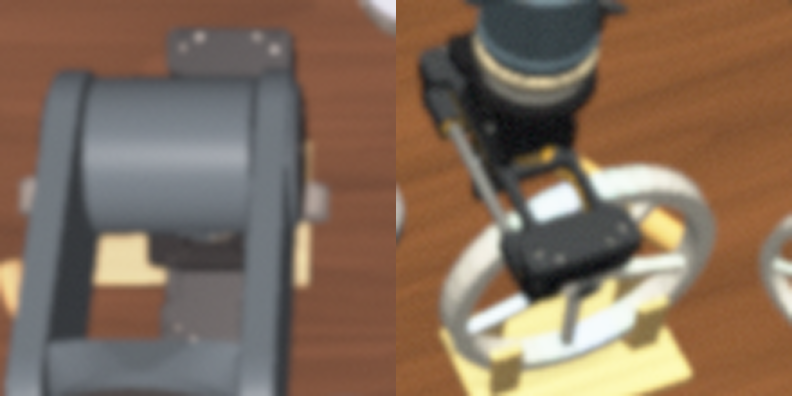

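The right-hand view shows the fingers straddling the near and far sides of the rim, about 50 mm to the robot's -y side of the top (scene crop about (560,240)). Closing.

{"name": "play_rows", "arguments": {
  "motion": [
    [[0, 0, 0, 0, 0, 0], [0, 0, 0, 0, 0, 0], [0, 0, 0, 0, 0, 0], [0, 0, 0, 0, 0, 0], [0, 0, 0, 0, 0, 0], [0, 0, 0, 0, 0, 0], [0, 0, 0, 0, 0, 0], [0, 0, 0, 0, 0, 0]]
  ],
  "fingers": 0.0
}}

```text
time_s: 4.83
position: [0.5642, 0.1138, 0.1995]
tcp_rot: [[0.009, 1.0, -0.0], [1.0, -0.009, 0.0], [0.0, -0.0, -1.0]]
force: [-0.4, -0.2, -0.1]
opening: 0.476
grasp_force: 0.0
```

{"name": "play_rows", "arguments": {
  "motion": [
    [[0, 0, 0, 0, 0, 0], [0, 0, 0, 0, 0, 0], [0, 0, 0, 0, 0, 0], [0, 0, 0, 0, 0, 0], [0, 0, 0, 0, 0, 0], [0, 0, 0, 0, 0, 0], [0, 0, 0, 0, 0, 0], [0, 0, 0, 0, 0, 0]]
  ]
}}

```text
time_s: 5.5
position: [0.5643, 0.1138, 0.1995]
tcp_rot: [[0.009, 1.0, 0.0], [1.0, -0.009, 0.0], [0.0, 0.0, -1.0]]
force: [0.4, 0.8, -0.6]
opening: 0.245
grasp_force: 30.0
```

{"name": "play_rows", "arguments": {
  "motion": [
    [[0, 0, -0.0053, 0, 0, 0], [0, 0, -0.016, 0, 0, 0], [0, 0, -0.0347, 0, 0, 0], [0, 0, -0.0587, 0, 0, 0], [0, 0, -0.0853, 0, 0, 0], [0, 0, -0.112, 0, 0, 0], [0, 0, -0.136, 0, 0, 0], [0, 0, -0.1467, 0, 0, 0]]
  ]
}}

```text
time_s: 6.17
position: [0.565, 0.1138, 0.3124]
tcp_rot: [[0.009, 1.0, 0.004], [1.0, -0.009, -0.0], [-0.0, 0.004, -1.0]]
force: [0.3, 0.2, -3.4]
opening: 0.25
grasp_force: 30.0
```

In the tool's units: -0.14 m / 0.75 = -0.1867, -0.138 m / 0.75 = -0.184.

{"name": "play_rows", "arguments": {
  "motion": [
    [[0, -0.02, 0, 0, 0, 0], [0, -0.0533, 0, 0, 0, 0], [0, -0.0933, 0, 0, 0, 0], [0, -0.1333, 0, 0, 0, 0], [0, -0.1667, 0, 0, 0, 0], [0, -0.184, 0, 0, 0, 0], [0, -0.1867, 0, 0, 0, 0], [0, -0.1867, 0, 0, 0, 0]]
  ]
}}

```text
time_s: 6.83
position: [0.4236, 0.115, 0.3096]
tcp_rot: [[0.009, 1.0, 0.0], [1.0, -0.009, -0.0], [-0.0, 0.0, -1.0]]
force: [0.5, 0.1, -3.1]
opening: 0.252
grasp_force: 30.0
```

```bash
python3 - <<'E'
from fit import *
s=bot.read_state();print(s['position'],s['force'],s['moment'],s['opening'],s['grasp_force'])
big=[]
for c,(u,v) in((T,(215,150)),(S,(310,80))):
  I=cv2.resize(c['frame'][v:v+130,u:u+110,::-1],None,fx=3.6,fy=3.6,interpolation=cv2.INTER_CUBIC); big.append(I)
cv2.imwrite('pics/lift.png',np.hstack(big))
E
```

```text
[0.4258 0.1149 0.3099] [ 0.163   0.5513 -4.5863] [-0.2701 -0.1657  0.0165] 0.24674207607756815 29.995398587489035
```

View pics/lift.png

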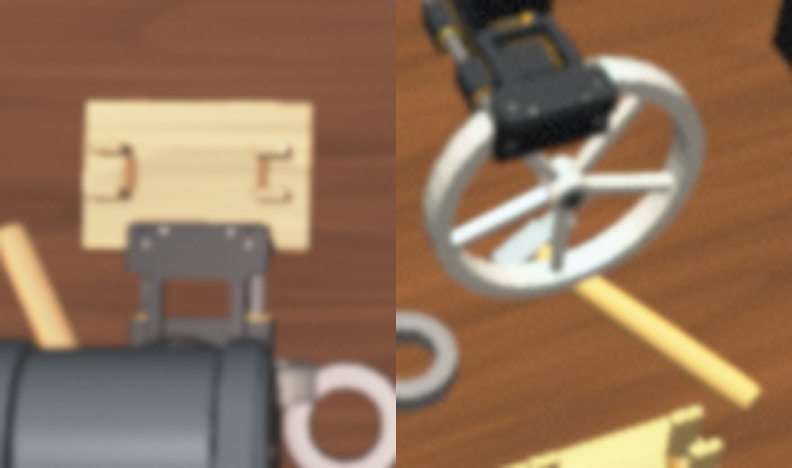

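```bash
python3 - <<'E'
from fit import *
H=np.array([.4246,.1665,.227]);print('hub',proj(S,H+[.014,0,0]),'seen',(358.3+.0,133.3))
ds=finder.outline_of('scene','wheel')
def outl(tx,dy,dz,n=0):
    P=[]
    for b in np.radians(np.arange(0,360,5)):
        P.append(proj(S,H+[.011,dy+.105*np.sin(b),dz+.105*np.cos(b)]))
    return np.array(P)
for d in ds[:2]:
    y,x=np.nonzero(d['pixels']);print(d['confidence'],x.min(),x.max(),y.min(),y.max(),x.size)
print(outl(0,0,0).min(0),outl(0,0,0).max(0))
# spoke ends seen (crop): spoke tips
for a in (36,108,180,252,324):
    b=np.radians(a); p=proj(S,H+[.0,.085*np.sin(b),.085*np.cos(b)]); print(a,(p-[310,80])*3.6+[396,0])
E
```

```text
hub [357.8236 134.4749] seen (358.3, 133.3)
0.68 425 476 178 221 1357
0.56 318 395 96 162 2132
[319.5362 101.3651] [394.1814 161.8285]
36 [632.6459  94.1818]
108 [657.0741 178.3275]
180 [553.5107 259.6476]
252 [456.3194 237.7422]
324 [499.1537 131.9381]
```

In the tool's units: -0.225 m / 0.75 = -0.3, -0.205 m / 0.75 = -0.2733.

{"name": "play_rows", "arguments": {
  "motion": [
    [[-0.02, 0, 0, 0, 0, 0], [-0.06, 0, 0, 0, 0, 0], [-0.1067, 0, 0, 0, 0, 0], [-0.1533, 0, 0, 0, 0, 0], [-0.2, 0, 0, 0, 0, 0], [-0.24, 0, 0, 0, 0, 0], [-0.2733, 0, 0, 0, 0, 0], [-0.3, 0, 0, 0, 0, 0]]
  ]
}}

```text
time_s: 7.75
position: [0.4232, -0.1129, 0.3096]
tcp_rot: [[0.011, 1.0, 0.001], [1.0, -0.011, -0.001], [-0.001, 0.001, -1.0]]
force: [-0.0, 0.1, -3.0]
opening: 0.252
grasp_force: 30.0
```

{"name": "play_rows", "arguments": {
  "motion": [
    [[-0.0267, 0, 0, 0, 0, 0], [-0.06, 0, 0, 0, 0, 0], [-0.0933, 0, 0, 0, 0, 0], [-0.1267, 0, 0, 0, 0, 0], [-0.1507, 0, 0, 0, 0, 0], [-0.164, 0, 0, 0, 0, 0], [-0.164, 0, 0, 0, 0, 0], [-0.164, 0, 0, 0, 0, 0]]
  ]
}}

```text
time_s: 8.42
position: [0.4213, -0.2328, 0.3092]
tcp_rot: [[0.01, 1.0, -0.0], [1.0, -0.01, 0.002], [0.002, -0.0, -1.0]]
force: [0.4, -0.8, -4.5]
opening: 0.251
grasp_force: 30.0
```

```bash
python3 - <<'E'
from fit import *
s=bot.read_state();print(s['position'],s['force'],s['moment'],s['tcp_rot'][0])
big=[]
for c,(u,v) in((T,(350,150)),(S,(180,100))):
  I=cv2.resize(c['frame'][v:v+130,u:u+110,::-1],None,fx=3.6,fy=3.6,interpolation=cv2.INTER_CUBIC); big.append(I)
cv2.imwrite('pics/front.png',np.hstack(big))
E
```

```text
[ 0.4211 -0.2316  0.3092] [-0.1402  1.0186 -4.6563] [-0.1725 -0.0842  0.0386] [ 0.008   1.     -0.0008]
```

View pics/front.png

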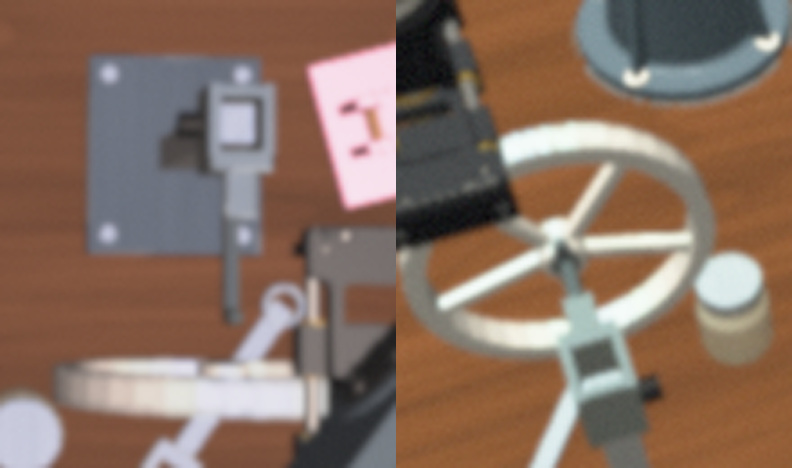

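In the tool's units: 0.0755 m / 0.75 = 0.1007, 0.071 m / 0.75 = 0.0947.

{"name": "play_rows", "arguments": {
  "motion": [
    [[-0.002, 0.0107, 0, 0, 0, 0], [-0.002, 0.0267, 0, 0, 0, 0], [-0.002, 0.0467, 0, 0, 0, 0], [-0.002, 0.0667, 0, 0, 0, 0], [-0.002, 0.0827, 0, 0, 0, 0], [-0.002, 0.0947, 0, 0, 0, 0], [-0.002, 0.1007, 0, 0, 0, 0], [-0.002, 0.1007, 0, 0, 0, 0]]
  ]
}}

```text
time_s: 9.18
position: [0.4981, -0.2348, 0.3094]
tcp_rot: [[0.007, 1.0, 0.001], [1.0, -0.007, -0.0], [-0.0, 0.001, -1.0]]
force: [-1.1, 0.5, -3.6]
opening: 0.248
grasp_force: 30.0
```

```bash
python3 - <<'E'
from fit import *
s=bot.read_state();print(s['position'],s['force'],s['moment'],s['tcp_rot'][0])
big=[]
for c,(u,v) in((T,(350,150)),(S,(180,100))):
  I=cv2.resize(c['frame'][v:v+130,u:u+110,::-1],None,fx=3.6,fy=3.6,interpolation=cv2.INTER_CUBIC); big.append(I)
cv2.imwrite('pics/over.png',np.hstack(big))
E
```

```text
[ 0.4965 -0.2347  0.3093] [ 0.1965 -0.0463 -4.1154] [-0.233  -0.0601  0.0206] [ 0.0081  1.     -0.0012]
```

View pics/over.png

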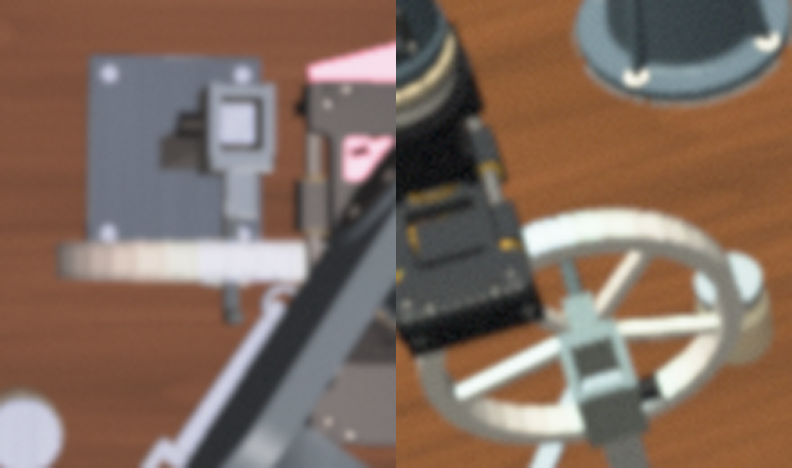

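In the tool's units: 0.037 m / 0.75 = 0.0493, 0.036 m / 0.75 = 0.048.

{"name": "play_rows", "arguments": {
  "motion": [
    [[0, 0, 0.0107, 0, 0, 0], [0, 0, 0.024, 0, 0, 0], [0, 0, 0.0347, 0, 0, 0], [0, 0, 0.0413, 0, 0, 0], [0, 0, 0.0453, 0, 0, 0], [0, 0, 0.048, 0, 0, 0], [0, 0, 0.0493, 0, 0, 0], [0, 0, 0.0493, 0, 0, 0]]
  ]
}}

```text
time_s: 9.95
position: [0.4968, -0.2352, 0.2725]
tcp_rot: [[0.009, 1.0, 0.0], [1.0, -0.009, 0.0], [0.0, 0.0, -1.0]]
force: [-0.5, 0.6, -3.8]
opening: 0.25
grasp_force: 30.0
```

In the tool's units: 0.002 m / 0.75 = 0.0027, 0.0015 m / 0.75 = 0.002.

{"name": "play_rows", "arguments": {
  "motion": [
    [[0, 0, 0.0007, 0, 0, 0], [0, 0, 0.0013, 0, 0, 0], [0, 0, 0.002, 0, 0, 0], [0, 0, 0.0027, 0, 0, 0], [0, 0, 0.0027, 0, 0, 0]]
  ]
}}

```text
time_s: 10.37
position: [0.4967, -0.2351, 0.2706]
tcp_rot: [[0.009, 1.0, 0.0], [1.0, -0.009, -0.0], [-0.0, 0.0, -1.0]]
force: [0.3, -0.3, -4.1]
opening: 0.246
grasp_force: 30.0
```

In the tool's units: 0.002 m / 0.75 = 0.0027, 0.0015 m / 0.75 = 0.002.

{"name": "play_rows", "arguments": {
  "motion": [
    [[0, 0, 0.0007, 0, 0, 0], [0, 0, 0.0013, 0, 0, 0], [0, 0, 0.002, 0, 0, 0], [0, 0, 0.0027, 0, 0, 0], [0, 0, 0.0027, 0, 0, 0]]
  ]
}}

```text
time_s: 10.78
position: [0.4967, -0.2351, 0.2684]
tcp_rot: [[0.009, 1.0, -0.0], [1.0, -0.009, 0.0], [0.0, -0.0, -1.0]]
force: [0.2, -1.1, -4.3]
opening: 0.249
grasp_force: 30.0
```

{"name": "play_rows", "arguments": {
  "motion": [
    [[0, 0, 0.0007, 0, 0, 0], [0, 0, 0.0013, 0, 0, 0], [0, 0, 0.002, 0, 0, 0], [0, 0, 0.0027, 0, 0, 0], [0, 0, 0.0027, 0, 0, 0]]
  ]
}}

```text
time_s: 11.2
position: [0.4967, -0.2351, 0.2664]
tcp_rot: [[0.009, 1.0, -0.0], [1.0, -0.009, 0.0], [0.0, -0.0, -1.0]]
force: [-0.2, -0.7, -4.7]
opening: 0.247
grasp_force: 30.0
```

{"name": "play_rows", "arguments": {
  "motion": [
    [[0, 0, 0.0007, 0, 0, 0], [0, 0, 0.0013, 0, 0, 0], [0, 0, 0.002, 0, 0, 0], [0, 0, 0.0027, 0, 0, 0], [0, 0, 0.0027, 0, 0, 0]]
  ]
}}

```text
time_s: 11.62
position: [0.4967, -0.2351, 0.2644]
tcp_rot: [[0.009, 1.0, -0.0], [1.0, -0.009, 0.0], [0.0, -0.0, -1.0]]
force: [-0.2, 0.6, -3.5]
opening: 0.249
grasp_force: 30.0
```

In the tool's units: 0.002 m / 0.75 = 0.0027, 0.0015 m / 0.75 = 0.002.

{"name": "play_rows", "arguments": {
  "motion": [
    [[0, 0, 0.0007, 0, 0, 0], [0, 0, 0.0013, 0, 0, 0], [0, 0, 0.002, 0, 0, 0], [0, 0, 0.0027, 0, 0, 0], [0, 0, 0.0027, 0, 0, 0]]
  ]
}}

```text
time_s: 12.03
position: [0.4969, -0.2351, 0.2631]
tcp_rot: [[0.009, 1.0, 0.001], [1.0, -0.009, -0.0], [-0.0, 0.001, -1.0]]
force: [-0.8, 0.6, 0.9]
opening: 0.253
grasp_force: 30.0
```

Contact: the hook carries about 5 N and the shank top is at about 0.272. Sliding back along the hook.

In the tool's units: 0.012 m / 0.75 = 0.016, 0.01 m / 0.75 = 0.0133.

{"name": "play_rows", "arguments": {
  "motion": [
    [[0, 0.0027, 0, 0, 0, 0], [0, 0.0053, 0, 0, 0, 0], [0, 0.008, 0, 0, 0, 0], [0, 0.0107, 0, 0, 0, 0], [0, 0.0133, 0, 0, 0, 0], [0, 0.016, 0, 0, 0, 0], [0, 0.016, 0, 0, 0, 0]]
  ]
}}

```text
time_s: 12.62
position: [0.5092, -0.2353, 0.2627]
tcp_rot: [[0.009, 1.0, 0.0], [1.0, -0.009, -0.0], [-0.0, 0.0, -1.0]]
force: [-4.7, 0.5, 3.1]
opening: 0.251
grasp_force: 30.0
```

```bash
python3 - <<'E'
from h import *
s=bot.read_state();print(s['position'],s['force'],s['moment'])
E
```

```text
[ 0.5092 -0.2353  0.2627] [-4.6626  0.469   3.0725] [0.3174 0.5084 0.1952]
```

In the tool's units: 0.004 m / 0.75 = 0.0053, -0.0004 m / 0.75 = -0.0005.

{"name": "play_rows", "arguments": {
  "motion": [
    [[0, 0, -0.0005, 0, 0, 0], [0, 0.0013, -0.0005, 0, 0, 0], [0, 0.0027, -0.0005, 0, 0, 0], [0, 0.004, -0.0005, 0, 0, 0], [0, 0.0053, -0.0005, 0, 0, 0], [0, 0.0053, -0.0005, 0, 0, 0]]
  ]
}}

```text
time_s: 13.12
position: [0.513, -0.2353, 0.2629]
tcp_rot: [[0.009, 1.0, 0.0], [1.0, -0.009, 0.0], [0.0, 0.0, -1.0]]
force: [-3.1, 0.9, 1.9]
opening: 0.252
grasp_force: 30.0
```

```bash
python3 - <<'E'
from fit import *
s=bot.read_state();print(s['position'],s['force'],s['moment'])
big=[]
for c,(u,v) in((T,(350,150)),(S,(180,100))):
  I=cv2.resize(c['frame'][v:v+130,u:u+110,::-1],None,fx=3.6,fy=3.6,interpolation=cv2.INTER_CUBIC); big.append(I)
cv2.imwrite('pics/slide.png',np.hstack(big))
E
```

```text
[ 0.513  -0.2353  0.2629] [-2.6221 -0.4498  1.5465] [0.1699 0.401  0.1868]
```

View pics/slide.png

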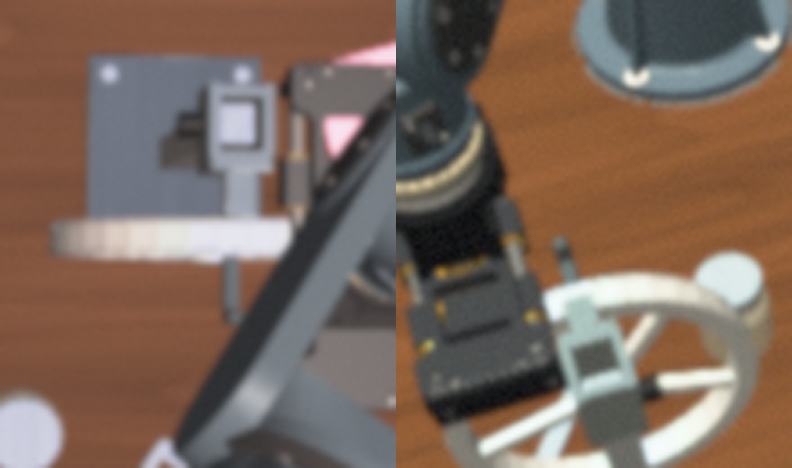

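The picture shows the rim entering just beneath the keeper end (scene crop (578,300)), with the nose visible in front of it. Continuing gently.

{"name": "play_rows", "arguments": {
  "motion": [
    [[0, 0.0013, -0.0003, 0, 0, 0], [0, 0.0027, -0.0003, 0, 0, 0], [0, 0.004, -0.0003, 0, 0, 0], [0, 0.0053, -0.0003, 0, 0, 0], [0, 0.0067, -0.0003, 0, 0, 0], [0, 0.008, -0.0003, 0, 0, 0], [0, 0.008, -0.0003, 0, 0, 0]]
  ]
}}

```text
time_s: 13.8
position: [0.5191, -0.2354, 0.2631]
tcp_rot: [[0.009, 1.0, 0.0], [1.0, -0.009, 0.0], [0.0, 0.0, -1.0]]
force: [-2.7, 0.1, 1.9]
opening: 0.252
grasp_force: 30.0
```

In the tool's units: 0.01 m / 0.75 = 0.0133, 0.009 m / 0.75 = 0.012.

{"name": "play_rows", "arguments": {
  "motion": [
    [[0, 0.002, 0, 0, 0, 0], [0, 0.004, 0, 0, 0, 0], [0, 0.006, 0, 0, 0, 0], [0, 0.008, 0, 0, 0, 0], [0, 0.01, 0, 0, 0, 0], [0, 0.012, 0, 0, 0, 0], [0, 0.0133, 0, 0, 0, 0], [0, 0.0133, 0, 0, 0, 0]]
  ]
}}

```text
time_s: 14.47
position: [0.5291, -0.2354, 0.2631]
tcp_rot: [[0.009, 1.0, 0.001], [1.0, -0.009, -0.0], [-0.0, 0.001, -1.0]]
force: [-2.0, 0.2, 0.5]
opening: 0.248
grasp_force: 30.0
```

In the tool's units: 0.006 m / 0.75 = 0.008, 0.001 m / 0.75 = 0.0013.

{"name": "play_rows", "arguments": {
  "motion": [
    [[0, 0.0013, 0, 0, 0, 0], [0, 0.0027, 0, 0, 0, 0], [0, 0.004, 0, 0, 0, 0], [0, 0.0053, 0, 0, 0, 0], [0, 0.0067, 0, 0, 0, 0], [0, 0.008, 0, 0, 0, 0], [0, 0.008, 0, 0, 0, 0]]
  ]
}}

```text
time_s: 15.05
position: [0.535, -0.2355, 0.2632]
tcp_rot: [[0.009, 1.0, 0.0], [1.0, -0.009, 0.0], [0.0, 0.0, -1.0]]
force: [-2.6, -0.8, -0.4]
opening: 0.248
grasp_force: 30.0
```

Now 2 mm at a time, feeling for the plate.

In the tool's units: 0.002 m / 0.75 = 0.0027, 0.0015 m / 0.75 = 0.002.

{"name": "play_rows", "arguments": {
  "motion": [
    [[0, 0.0007, 0, 0, 0, 0], [0, 0.0013, 0, 0, 0, 0], [0, 0.002, 0, 0, 0, 0], [0, 0.0027, 0, 0, 0, 0], [0, 0.0027, 0, 0, 0, 0]]
  ]
}}

```text
time_s: 15.47
position: [0.5369, -0.2355, 0.2631]
tcp_rot: [[0.009, 1.0, 0.0], [1.0, -0.009, 0.0], [0.0, 0.0, -1.0]]
force: [-3.7, 1.3, 0.1]
opening: 0.249
grasp_force: 30.0
```

In the tool's units: 0.001 m / 0.75 = 0.0013, 0.0005 m / 0.75 = 0.0007.

{"name": "play_rows", "arguments": {
  "motion": [
    [[0, 0.0007, 0, 0, 0, 0], [0, 0.0013, 0, 0, 0, 0], [0, 0.0013, 0, 0, 0, 0]]
  ]
}}

```text
time_s: 15.72
position: [0.5379, -0.2355, 0.2632]
tcp_rot: [[0.009, 1.0, 0.0], [1.0, -0.009, 0.0], [0.0, 0.0, -1.0]]
force: [-3.4, 0.8, 0.5]
opening: 0.246
grasp_force: 30.0
```

In the tool's units: 0.001 m / 0.75 = 0.0013, 0.0005 m / 0.75 = 0.0007.

{"name": "play_rows", "arguments": {
  "motion": [
    [[0, 0.0007, 0, 0, 0, 0], [0, 0.0013, 0, 0, 0, 0], [0, 0.0013, 0, 0, 0, 0]]
  ]
}}

```text
time_s: 15.97
position: [0.5389, -0.2355, 0.2632]
tcp_rot: [[0.009, 1.0, 0.0], [1.0, -0.009, -0.0], [-0.0, 0.0, -1.0]]
force: [-2.7, 0.7, 0.8]
opening: 0.253
grasp_force: 30.0
```

In the tool's units: 0.001 m / 0.75 = 0.0013, 0.0005 m / 0.75 = 0.0007.

{"name": "play_rows", "arguments": {
  "motion": [
    [[0, 0.0007, 0, 0, 0, 0], [0, 0.0013, 0, 0, 0, 0], [0, 0.0013, 0, 0, 0, 0]]
  ]
}}

```text
time_s: 16.22
position: [0.5399, -0.2355, 0.2631]
tcp_rot: [[0.009, 1.0, 0.0], [1.0, -0.009, 0.0], [0.0, 0.0, -1.0]]
force: [-3.3, 0.8, 0.1]
opening: 0.248
grasp_force: 30.0
```

In the tool's units: 0.001 m / 0.75 = 0.0013, 0.0005 m / 0.75 = 0.0007.

{"name": "play_rows", "arguments": {
  "motion": [
    [[0, 0.0007, 0, 0, 0, 0], [0, 0.0013, 0, 0, 0, 0], [0, 0.0013, 0, 0, 0, 0]]
  ]
}}

```text
time_s: 16.47
position: [0.5401, -0.2355, 0.2631]
tcp_rot: [[0.008, 1.0, -0.002], [1.0, -0.008, 0.0], [0.0, -0.002, -1.0]]
force: [-4.3, 0.8, 1.1]
opening: 0.25
grasp_force: 30.0
```

{"name": "play_rows", "arguments": {
  "motion": [
    [[0, 0, 0, 0, 0, 0], [0, 0, 0, 0, 0, 0], [0, 0, 0, 0, 0, 0]]
  ]
}}

```text
time_s: 16.72
position: [0.5401, -0.2355, 0.2631]
tcp_rot: [[0.009, 1.0, -0.002], [1.0, -0.009, 0.0], [0.0, -0.002, -1.0]]
force: [-5.0, 0.5, 1.0]
opening: 0.25
grasp_force: 30.0
```

Home against the plate (stopped at x 0.540, light force). Letting go.

{"name": "play_rows", "arguments": {
  "motion": [
    [[0, 0, 0, 0, 0, 0], [0, 0, 0, 0, 0, 0], [0, 0, 0, 0, 0, 0], [0, 0, 0, 0, 0, 0], [0, 0, 0, 0, 0, 0], [0, 0, 0, 0, 0, 0], [0, 0, 0, 0, 0, 0], [0, 0, 0, 0, 0, 0]]
  ],
  "fingers": 0.05
}}

```text
time_s: 17.38
position: [0.5409, -0.2356, 0.2632]
tcp_rot: [[0.009, 1.0, 0.0], [1.0, -0.009, -0.0], [-0.0, 0.0, -1.0]]
force: [0.4, -0.8, 0.3]
opening: 0.566
grasp_force: 0.0
```

```bash
python3 - <<'E'
from fit import *
s=bot.read_state();print(s['position'],s['force'],s['moment'],s['opening'])
big=[]
for c,(u,v) in((T,(350,150)),(S,(180,100))):
  I=cv2.resize(c['frame'][v:v+130,u:u+110,::-1],None,fx=3.6,fy=3.6,interpolation=cv2.INTER_CUBIC); big.append(I)
cv2.imwrite('pics/rel.png',np.hstack(big))
E
```

```text
[ 0.5408 -0.2355  0.2632] [0.3242 0.4649 0.1439] [ 0.0083 -0.0755 -0.0478] 0.5698965781920741
```

View pics/rel.png

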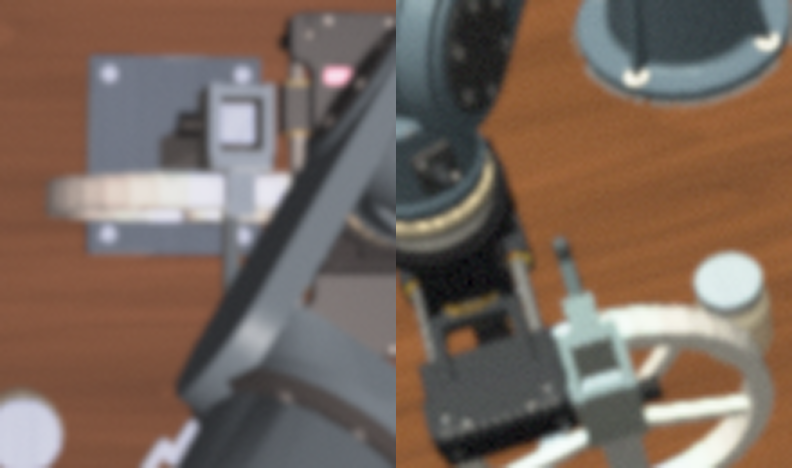

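The picture shows the rim under the keeper and up against the plate (top crop (240,195)), and the fingers read no force. Rising straight up.

In the tool's units: -0.14 m / 0.75 = -0.1867, -0.125 m / 0.75 = -0.1667.

{"name": "play_rows", "arguments": {
  "motion": [
    [[0, 0, -0.0067, 0, 0, 0], [0, 0, -0.02, 0, 0, 0], [0, 0, -0.04, 0, 0, 0], [0, 0, -0.0667, 0, 0, 0], [0, 0, -0.1, 0, 0, 0], [0, 0, -0.1333, 0, 0, 0], [0, 0, -0.1667, 0, 0, 0], [0, 0, -0.1867, 0, 0, 0]]
  ]
}}

```text
time_s: 18.15
position: [0.5415, -0.236, 0.4076]
tcp_rot: [[0.009, 1.0, 0.005], [1.0, -0.009, -0.003], [-0.003, 0.005, -1.0]]
force: [0.9, -0.9, -0.3]
opening: 0.579
grasp_force: 0.0
```

In the tool's units: -0.17 m / 0.75 = -0.2267, -0.16 m / 0.75 = -0.2133.

{"name": "play_rows", "arguments": {
  "motion": [
    [[-0.0267, 0, 0, 0, 0, 0], [-0.0667, 0, 0, 0, 0, 0], [-0.1067, 0, 0, 0, 0, 0], [-0.1467, 0, 0, 0, 0, 0], [-0.1867, 0, 0, 0, 0, 0], [-0.2133, 0, 0, 0, 0, 0], [-0.2267, 0, 0, 0, 0, 0], [-0.2267, 0, 0, 0, 0, 0]]
  ]
}}

```text
time_s: 18.82
position: [0.5388, -0.4077, 0.4032]
tcp_rot: [[0.011, 1.0, 0.0], [1.0, -0.011, -0.001], [-0.001, 0.0, -1.0]]
force: [-0.2, 0.3, 0.3]
opening: 0.575
grasp_force: 0.0
```

```bash
python3 - <<'E'
from fit import *
s=bot.read_state();print(s['position'],s['force'],s['opening'],s['time_s'])
big=[]
for c,(u,v) in((T,(340,140)),(S,(190,140))):
  I=cv2.resize(c['frame'][v:v+150,u:u+110,::-1],None,fx=3.6,fy=3.6,interpolation=cv2.INTER_CUBIC); big.append(I)
cv2.imwrite('pics/end.png',np.hstack(big))
E
```

```text
[ 0.5392 -0.4047  0.4035] [0.4542 0.6145 0.4024] 0.570200670924357 18.9167
```

View pics/end.png

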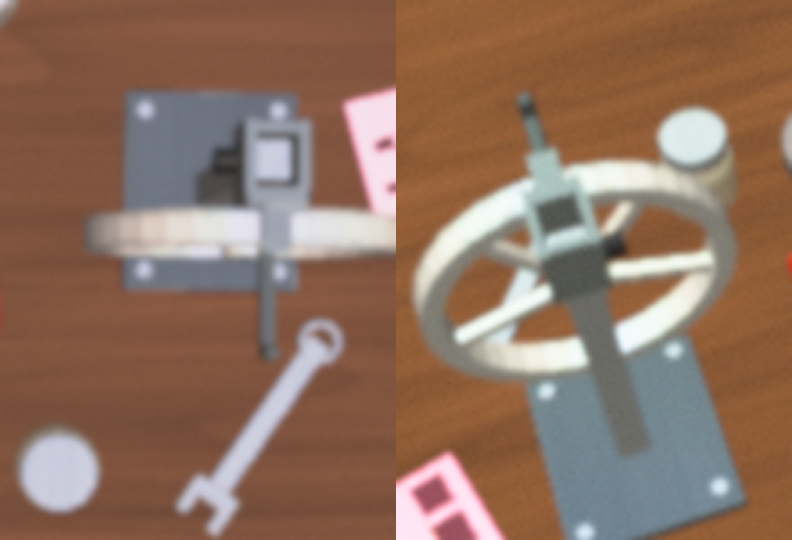

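The wheel hangs under the keeper against the plate, level, with the bystanders undisturbed. I'll let it settle, then hand in.

{"name": "play_rows", "arguments": {
  "motion": [
    [[0, 0, 0, 0, 0, 0], [0, 0, 0, 0, 0, 0], [0, 0, 0, 0, 0, 0], [0, 0, 0, 0, 0, 0], [0, 0, 0, 0, 0, 0], [0, 0, 0, 0, 0, 0], [0, 0, 0, 0, 0, 0], [0, 0, 0, 0, 0, 0]]
  ]
}}

```text
time_s: 19.58
position: [0.5393, -0.4055, 0.4031]
tcp_rot: [[0.009, 1.0, -0.0], [1.0, -0.009, 0.0], [0.0, -0.0, -1.0]]
force: [0.3, 0.6, -1.1]
opening: 0.57
grasp_force: 0.0
```

```bash
python3 - <<'E'
from h import *
fr=[imaging.capture('scene')['frame'].astype(int)[150:260,190:300] for _ in range(4)]
print([abs(f-fr[0]).mean() for f in fr]); a=cv2.imread('pics/end.png')
print(bot.hand_in())
E
```

```text
[np.float64(0.0), np.float64(1.4764462809917356), np.float64(1.4811019283746556), np.float64(1.4856198347107439)]
the job is handed in; nothing more can be done
None
```

The wheel hangs at rest on the J-hook, under the keeper and home against the plate, with the arm clear; the job was handed in at about 20 s with hook contact forces read at no more than about 9 N, and no verdict came back.

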